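# Hold the wood moisture meter at group three on a shelf dowel

### The arm

A 7-joint arm with a two-finger parallel gripper is mounted at the origin on the work surface. World frame = base frame: x ahead of the robot, y to its left, z up, the work surface at z = 0. Lengths are in m, angles in rad, forces in N, time in s.
With the tool pointing down it reaches from about 0.4 to 0.85 m from the base axis. Payload 10.4 kg.
Tool frame: the origin (TCP) lies on the centre line of the jaws, within the pads' length; the fingertips stand 17 mm ahead of it and the grasp point (between the pads) lies 2 mm behind it (manip.tcp_to_tips is the distance from the TCP to the fingertips, in m); z points along the fingers, x is the direction in which the jaws open and shut, and the axes are right-handed (so a half turn about z gives the same grasp; the last joint's range is limited). The gripper opens to 85 mm and grips with 20 to 120 N. Pads are 22 mm wide; open, the fingers measure 114 mm over their backs; the gripper's body (76 mm by 85 mm) begins 54 mm behind the grasp point. The pads swing forward as they close: fully open they stand 13 mm farther back than shut.
Start: joints at [1.127, 0.332, -0.065, 1.46, 0.022, 1.35, -0.088], TCP at [0.255, -0.57, 0.248] pointing down, gripper open.
Joint ranges: [-2.6, 2.6], [-0.5, 2.12], [-1.47, 1.34], [0.16, 2.42], [-1.27, 4.41], [0.06, 2.06], [-2.6, 2.6]. Speed limits (rad/s): [2.22, 2.22, 2.79, 2.79, 3.14, 3.14, 3.14].

### API

Orientations are given as a unit quaternion [x, y, z, w].
In Python, from workcell import manip gives the robot as it stands.
- The arm moves only by the shell command python3 -m pendant 'ROWS' [FORCE]. ROWS is JSON, a list of rows, each a list of 3 entries, a list of its own where there are three numbers: the shift along the world's x, y, z in cm, then the turn, a rotation vector about the world's x, y, z in degrees, then the closure in counts, from 0 (fully open) to 255 (shut). A call has 1 to 12 rows; each row shifts and turns the pose as measured when the row begins; what a row does not reach is not made up. A row lasts 1/8 s, in which the tool goes at most 62.5 mm and 10.7 degrees, less where a joint would pass 70% of its speed; a pose out of reach is approached as far as the arm can. A call is refused whole if a number of a shift passes 6.25 or a number of a turn 10.7, either way. A call with a gripper value outside its range is refused whole. The fingers move at their own pace and stop on an object; FORCE is the grip in N (left out, the last holds). Time passes only in rows, so rows that do not move let the fingers close. It gives the time, the measured TCP pose, the force and the opening at its end, in the units of the state.
- manip.get_obs(): the state, without advancing time (a new reading comes with each control period).
- manip.camera(name): name is "scene" or "top" or "wrist"; returns a dict with "pixels" (400x640x3 uint8, red, green, blue), "range_z" (400x640 float32, m along the optical axis (not along the pixel's ray), 0 where there is no reading), "K" (3x3 intrinsics, pixels), "dist" ([k1, k2, p1, p2, k3] as OpenCV has them; the pictures are not rectified), "origin" and "rotation" of the camera in the world; the wrist camera has in their place "hand_eye" (4x4, takes a point from camera to tool coordinates, whose origin is the TCP and whose axes are the tool frame's). Camera axes: x right, y down, z forward; pixel columns grow to the right and rows downward; lengths in m; the calibration is good to about 2 mm. A picture is of the moment at which its call begins: read the wrist's pose just before it.
- manip.hand_in(): hands the job in, once; it reports no verdict.
The state is a dict: "clock": time; "joint_pos": joint angles; "joint_velocities": joint speeds; "tau": joint torques, N m; "position": TCP position; "ee_rot": TCP orientation; "ft_force": force on the tool from outside, world axes, zero at the start; "torque": the same for the moment, N m; "grip_width": opening from 0.0 (shut) to 1.0 (fully open).
Only numpy, scipy, OpenCV 4.12 (cv2) and the standard library are available. Lean on these libraries where they do the work, as an engineer would, in place of code of your own. Each camera call takes 0.05 s, during which the arm holds its last target.

### The job

Check that the long shelf dowel is dry enough to glue: lift the longest of the three dowels out of the drilled wooden stand and seat it upright and fully home in the sample port of the bench moisture meter, and let go of it. Then turn the meter's spring-return wood-group dial clockwise (seen from above) past its first two clicks to the third, and finish while still holding it there, because it springs back to off as soon as it is let go. Leave the two short dowels in the stand and everything else on the table where it lies.

Things in the scene. Friction and masses are not known exactly. Their poses are not given: they have to be found in the camera images.
- long_dowel_center (a point): The job's dowel: a loose pale fluted wooden dowel, 12 mm across and 75 mm long (the other two are 50 mm), about 20 g, both ends alike with 2.5 mm chamfers. It starts upright in one of the four holes of the stand with its top 93 mm above the table. This point is its centre, half-way up; z runs along the dowel.
- short_dowel_a_center (a point): Centre of a short dowel, 12 mm across and 50 mm long, upright in the stand with its top 68 mm above the table; it stays there. z along the dowel.
- short_dowel_b_center (a point): Centre of the other short dowel, same as the first.
- stand: Dowel stand, a fixed brown hardwood block 50 (its x) x 180 (its y) x 38 mm high, origin at the centre of its underside, z up. Four round blind holes of 14 mm, 20 mm deep, in a row along its y at -67.5, -22.5, 22.5 and 67.5 mm; one hole is empty.
- meter: Bench wood-moisture meter, fixed: flat grey casing 170 (its x) x 240 (its y) mm, deck 55 mm above the table, along its far (+x) edge a display hump (x = 33 to 83 mm) 20 mm higher than the deck. Origin at the centre of its underside, z up. Sample port at (-30, 60) mm and dial axis at (-30, -60) mm in its x, y.
- sample_port (a point): Centre of the mouth of the meter's sample port, level with the deck: a round vertical blind hole of 15 mm, 35 mm deep, 2 mm chamfer, thin steel collar. A long dowel that is fully home stands 40 mm out of the deck (its centre 2.5 mm above this point).
- dial_grip (a point): On the dial's vertical axis, 18 mm above the deck. Black knob: round skirt (42 mm across, top 7 mm above the deck) with a grip bar 38 mm long, 11 mm thick, top 28 mm above the deck. Frame turns with the knob: x along the bar to its white pointer mark, z up. At off the pointer is 0.70 rad anticlockwise (from above) of the meter's +x. Deck marks: a dash at off, then 1, 2, 3, 4 white dots.
- dial (a joint): Dial angle in rad: 0 = off, growing clockwise seen from above; clicks at 0.35 (one dot), 0.70, 1.05 (third click, three dots) and 1.40 (four dots), stop at 1.45. Sprung: 0.07 N m at off, 0.12 N m at the third click, 0.17 N m at most between clicks; returns to off by itself through all clicks when let go.
- stud_finder: Bystander: clear acrylic stud finder, 150 x 66 x 29 mm, lying between the stand and the meter. Origin at the centre of its underside.
- pin_0: Bystander: small nickel shelf pin, about 25 x 13 x 10 mm, lying between the stand and the meter.
- pin_1: Bystander: shelf pin as pin_0.
- pin_2: Bystander: shelf pin as pin_0.
- pin_3: Bystander: shelf pin as pin_0.
- mallet: Bystander: blue plastic mallet, 280 mm long, 56 mm high, lying behind the work. Origin under its head; the handle runs to its -y.
- screwdriver: Bystander: chrome ratchet screwdriver, 205 mm long, 28 mm thick, lying to the right of the work. Origin under its middle.
- mug: Bystander: white ceramic mug, 80 mm across, 92 mm high, with thin loose dowels standing in it up to 130 mm. Origin under its centre.
Mind the look-alikes: they are no part of the job. Several things have the shape of the stand; the one meant has the colours described above.

How it is judged:
By the outcome, as a careful person would: the job done as asked, in the order asked, and still so for the second after the job is handed in, while the arm keeps its last pose, push and grip.
It also fails if it takes over 51 s, if anything falls off the work surface, if the arm or the gripper's body presses on something with over 40 N, if the wrist force passes 120 N, or if a joint passes its speed limit or range.

## Working session

There is one attempt and no reset: what is moved stays moved. The work goes in short steps, Python scripts to look and compute and a shell command to move; the robot and the scene stay as the last step left them, time stands still between calls to the robot, and variables do not carry over. Pictures are saved under pics/ and viewed, and the job is handed in when it is done.

```bash
mkdir -p pics; ls; cat > h.py <<'E'
import numpy as np, cv2
from workcell import manip
from scipy.spatial.transform import Rotation as R
def shot(n):
    o=manip.get_obs(); c=manip.camera(n); c['obs']=o
    if 'hand_eye' in c:
        T=np.eye(4);T[:3,:3]=R.from_quat(o['ee_rot']).as_matrix();T[:3,3]=o['position']
        M=T@np.array(c['hand_eye']); c['origin']=M[:3,3]; c['rotation']=M[:3,:3]
    np.savez('/tmp/'+n+'.npz',**{k:np.array(c[k]) for k in('pixels','range_z','K','dist','origin','rotation')})
    return c
def load(n): return dict(np.load('/tmp/'+n+'.npz'))
def ray(c,uv):
    p=cv2.undistortPoints(np.array(uv,float).reshape(-1,1,2),np.array(c['K']),np.array(c['dist'])).reshape(-1,2)
    return np.c_[p,np.ones(len(p))]@np.array(c['rotation']).T
def plane(c,uv,z):
    d=ray(c,uv); o=np.array(c['origin']); return o+d*((z-o[2])/d[:,2])[:,None]
def depth(c,uv):
    d=ray(c,uv); uv=np.array(uv).reshape(-1,2).round().astype(int)
    return np.array(c['origin'])+d*c['range_z'][uv[:,1],uv[:,0]][:,None]
def proj(c,P):
    r=np.array(c['rotation']).T; t=-r@np.array(c['origin'])
    return cv2.projectPoints(np.array(P,float).reshape(-1,1,3),cv2.Rodrigues(r)[0],t,np.array(c['K']),np.array(c['dist']))[0].reshape(-1,2)
def save(c,f,box=None,s=1):
    im=c['pixels'][:,:,::-1]
    if box: x0,y0,x1,y1=box; im=im[y0:y1,x0:x1]
    cv2.imwrite('pics/'+f,cv2.resize(im,None,fx=s,fy=s,interpolation=cv2.INTER_CUBIC))
E
python3 - <<'E'
from h import *
for n in('scene','top','wrist'):
    c=shot(n); save(c,n+'0.png'); print(n,c['origin'],np.round(c['rotation'],3).tolist())
print(manip.get_obs())
E
```

```text
pics
scene [1.30985407 0.50611094 0.76674779] [0.415, 0.782, -0.413, -0.212]
top [ 0.22755729 -0.04718914  1.47055332] [-0.7, 0.707, -0.071, 0.071]
wrist [ 0.32953538 -0.5368961   0.3726838 ] [[0.409, -0.864, -0.293], [-0.913, -0.387, -0.13], [-0.001, 0.32, -0.947]]
{'clock': 0.15, 'joint_pos': array([ 1.12737723,  0.33272546, -0.06473065,  1.46073507,  0.02163048,
        1.34990863, -0.08849133]), 'joint_velocities': array([ 0.00098502, -0.00321775, -0.00070333, -0.00316273,  0.00159508,
       -0.0015183 ,  0.00023552]), 'tau': array([ 6.56271914e-04, -6.25825882e+01,  4.93234140e-02, -3.91854072e+01,
        1.65007089e-02,  7.47857935e-03,  6.91281357e-06]), 'position': array([ 0.25521857, -0.57022737,  0.24770592]), 'ee_rot': array([ 8.39214949e-01, -5.43799575e-01, -4.70230026e-04, -2.65329873e-04]), 'ft_force': array([0.05251509, 0.14617731, 0.56728595]), 'torque': array([-0.04949352, -0.00226989, -0.00398282]), 'grip_width': 0.9979995028619509}
```

```bash
python3 - <<'E'
s=open('h.py').read()
s=s.replace("    np.savez","    if np.array(c['rotation']).size==4: c['rotation']=R.from_quat(c['rotation']).as_matrix()\n    np.savez")
open('h.py','w').write(s)
E
python3 - <<'E'
from h import *
for n in('scene','top'):
    c=load(n); c['rotation']=R.from_quat(c['rotation']).as_matrix(); np.savez('/tmp/'+n+'.npz',**c); print(n,c['rotation'].round(2).tolist(),c['K'][0],c['dist'])
E
```

```text
scene [[-0.57, 0.47, -0.68], [0.82, 0.31, -0.47], [-0.01, -0.82, -0.57]] [447.02519034   0.         321.55078583] [-0.02738995  0.          0.          0.          0.        ]
top [[-0.01, -0.98, 0.2], [-1.0, 0.01, -0.0], [-0.0, -0.2, -0.98]] [451.31299712   0.         324.36296871] [-0.10254685  0.          0.          0.          0.        ]
```

View pics/scene0.png

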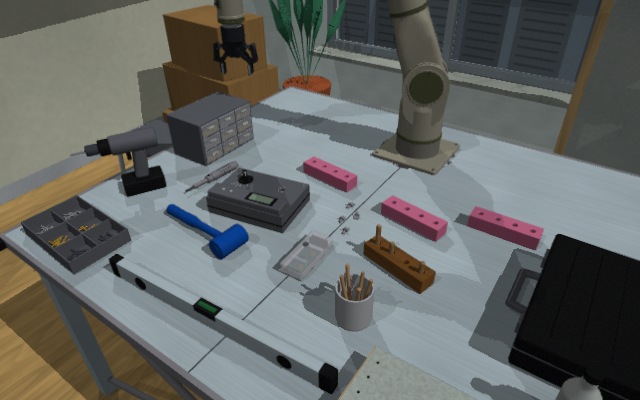

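View pics/top0.png

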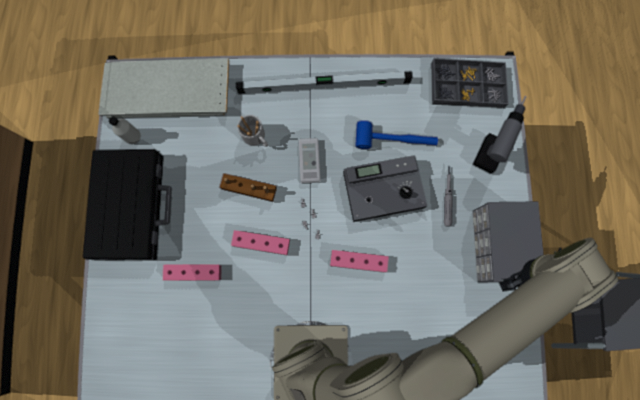

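View pics/wrist0.png

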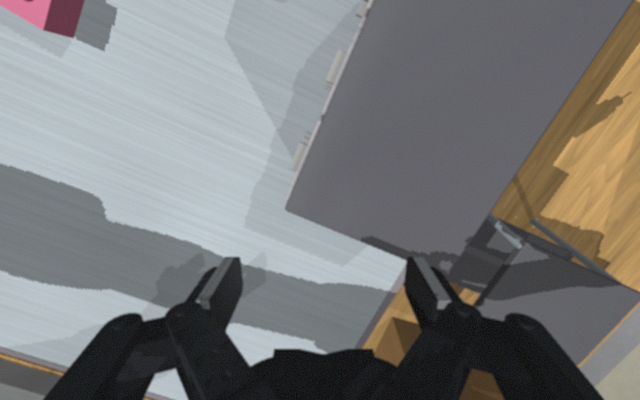

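The scene view shows the brown block at about (400,255), with three pink look-alikes at (330,173), (413,216) and (506,226). In the top view the brown block is at (248,187), and the pink ones are at (260,242), (191,272) and (359,261). Only the brown one fits the description of a hardwood stand holding dowels. The meter is at top (386,188). I'll confirm with enlarged crops.

```bash
python3 - <<'E'
from h import *
c=load('top'); a=c['pixels'][165:215,210:290]; b=c['pixels'][150:225,335:435]
cv2.imwrite('pics/top_st.png',cv2.resize(a,None,fx=8,fy=8,interpolation=2)[:,:,::-1])
cv2.imwrite('pics/top_me.png',cv2.resize(b,None,fx=7,fy=7,interpolation=2)[:,:,::-1])
c=load('scene'); save(c,'sc_st.png',(350,215,450,300),7); save(c,'sc_me.png',(200,155,315,235),6)
E
```

```text
(no output)
```

View pics/top_st.png

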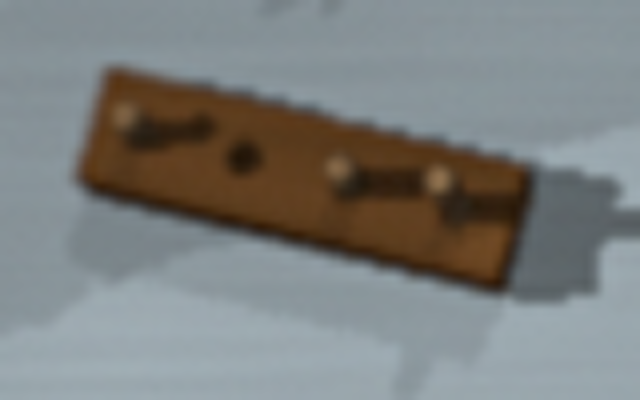

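View pics/top_me.png

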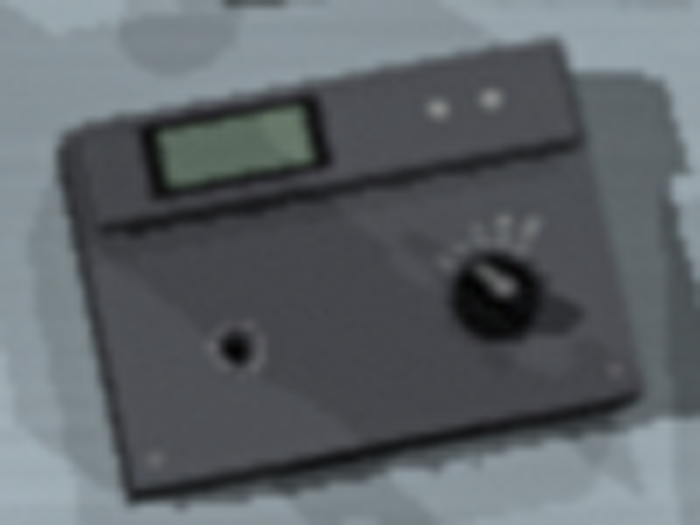

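View pics/sc_st.png

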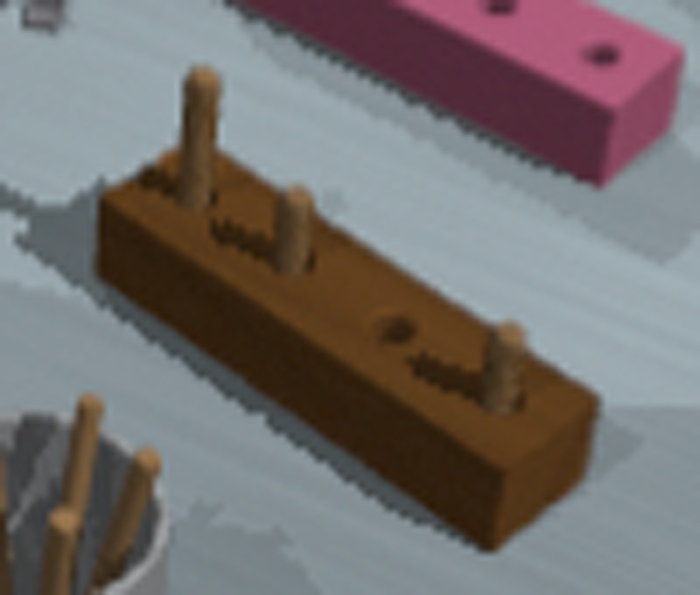

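View pics/sc_me.png

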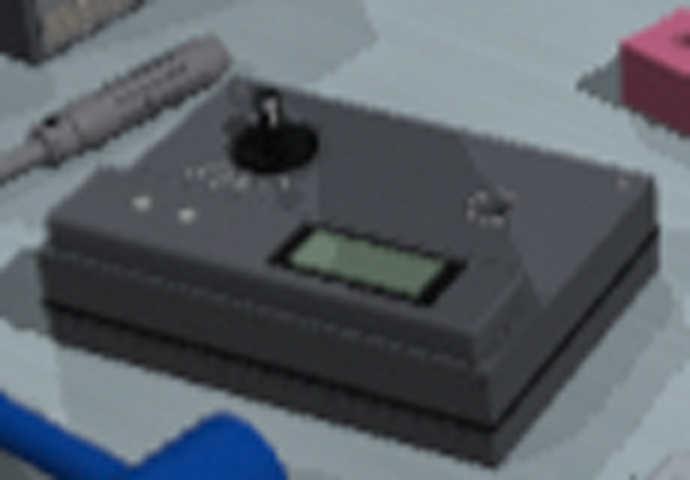

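The crops confirm it. The brown stand holds the tall dowel at its right (-y) end: top (264.5,187), scene (379,226). The short dowels are at top (225,179.5) and (252.5,186), and the empty hole is at (240,184). The meter's port is at top (368.5,199) and the dial at (405.5,192).

```bash
cat > m.py <<'E'
from h import *
t=load('top'); s=load('scene')
def T(x,y,k,x0,y0): return [(x+.5)/k-.5+x0,(y+.5)/k-.5+y0]
st=lambda x,y:T(x,y,8,210,165); mt=lambda x,y:T(x,y,7,335,150)
ss=lambda x,y:T(x,y,7,350,215); ms=lambda x,y:T(x,y,6,200,155)
def show(n,tp,sp,z):
    a=plane(t,[tp],z)[0]; b=plane(s,[sp],z)[0] if sp else [0,0,0]
    # triangulate
    r=''
    if sp:
        d1=ray(t,[tp])[0];d2=ray(s,[sp])[0]
        k=np.linalg.lstsq(np.c_[d1,-d2],s['origin']-t['origin'],rcond=None)[0]
        r=((t['origin']+k[0]*d1+s['origin']+k[1]*d2)/2).round(4)
    print(n,np.round(a[:2],4),np.round(b[:2],4),'tri',r)
show('long',st(438,180),ss(204,76),.093)
show('shortB',st(340,168),ss(297,197),.068)
show('shortA',st(127,117),ss(510,332),.068)
show('empty',st(243,157),ss(398,329),.038)
show('port',mt(237,348),ms(490,207),.055)
show('skirt',mt(497,300),ms(275,147),.060)
show('humpL',mt(66,138),None,.075)
show('humpR',mt(566,40),None,.075)
show('fL',mt(130,487),None,.055)
show('fR',mt(640,390),None,.055)
E
python3 m.py
```

```text
long [0.5411 0.1384] [0.5465 0.14  ] tri [0.5422 0.1385 0.0894]
shortB [0.5521 0.1812] [0.5583 0.1837] tri [0.5533 0.1818 0.0634]
shortA [0.574  0.2678] [0.5794 0.2706] tri [0.575  0.269  0.0637]
empty [0.564  0.2261] [0.5674 0.2287] tri [0.5646 0.2271 0.035 ]
port [ 0.5067 -0.1905] [ 0.5115 -0.1895] tri [ 0.5078 -0.1916  0.052 ]
skirt [ 0.527  -0.3101] [ 0.5342 -0.305 ] tri [ 0.5282 -0.3112  0.0545]
humpL [ 0.6012 -0.1131] [0 0] tri 
humpR [ 0.6463 -0.3452] [0 0] tri 
fL [ 0.4429 -0.1402] [0 0] tri 
fR [ 0.4854 -0.3751] [0 0] tri
```

```bash
python3 - <<'E'
from h import *
t=load('top')
for p in [(480,207),(537,205),(490,278),(510,240),(250,130),(200,90),(365,135),(510,130),(385,180),(450,170)]: print(p,depth(t,[p])[0].round(3))
s=load('scene')
for p in [(200,115),(245,105),(215,145)]: print(p,depth(s,[p])[0].round(3))
E
```

```text
(480, 207) [ 0.473 -0.542  0.082]
(537, 205) [ 0.464 -0.695  0.155]
(490, 278) [ 0.25  -0.537  0.139]
(510, 240) [ 0.36  -0.603  0.149]
(250, 130) [0.753 0.199 0.032]
(200, 90) [0.897 0.375 0.044]
(365, 135) [ 0.722 -0.185  0.058]
(510, 130) [ 0.691 -0.617  0.19 ]
(385, 180) [ 0.569 -0.246  0.058]
(450, 170) [ 0.616 -0.477  0.001]
(200, 115) [ 0.419 -0.601  0.145]
(245, 105) [ 0.266 -0.541  0.139]
(215, 145) [ 0.428 -0.54   0.055]
```

```bash
python3 -m pendant '[[[3.5,4.6,0.4],[0,0,7.4],0],[[3.5,4.6,0.4],[0,0,7.4],0],[[3.5,4.6,0.4],[0,0,7.4],0],[[3.5,4.6,0.4],[0,0,7.4],0],[[3.5,4.6,0.4],[0,0,7.4],0],[[3.5,4.6,0.4],[0,0,7.4],0],[[3.5,4.6,0.4],[0,0,7.4],0],[[0,0,0],[0,0,0],0]]'
python3 - <<'E'
from h import *
c=shot('wrist'); save(c,'w1.png'); np.savez('/tmp/w1.npz',**load('wrist'))
o=c['obs'];print(o['clock'],o['position'],R.from_quat(o['ee_rot']).as_matrix().round(3).tolist(),o['joint_pos'].round(2))
E
```

```text
clock: 1.15
position: [0.5036, -0.2358, 0.2745]
ee_rot: [0.994, -0.109, -0.001, 0.0]
ft_force: [-0.5, -0.0, -0.1]
grip_width: 0.998
1.15 [ 0.50360209 -0.23584757  0.27446304] [[0.976, -0.216, -0.003], [-0.216, -0.976, -0.0], [-0.003, 0.001, -1.0]] [ 0.73  0.2  -0.43  1.59  0.09  1.38  0.07]
```

View pics/w1.png

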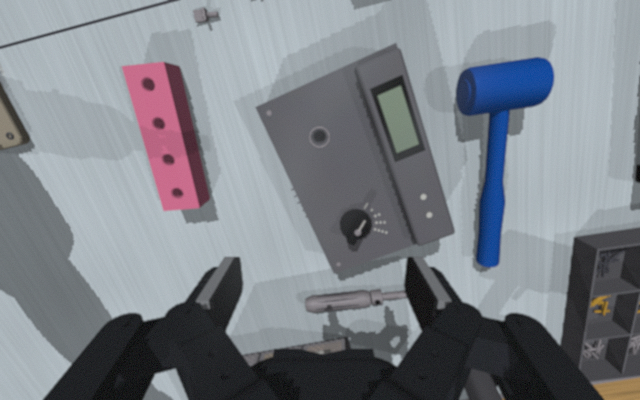

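The wrist view shows the port at (319,136), the dial at (356,226) with its pointer up and to the right at (361,228), and the clicks dots to its right.

```bash
python3 - <<'E'
from h import *
c=load('w1')
save(c,'w1c.png',(285,105,405,265),4)
print(plane(c,[(319.5,136)],.055)[0],plane(c,[(356,226)],.062)[0])
for n,p,z in [('hL',(396,46),.075),('hR',(453,234),.075),('fL',(258,107),.055),('fR',(337,278),.055)]: print(n,plane(c,[p],z)[0].round(4))
E
```

```text
[ 0.50797632 -0.18890696  0.055     ] [ 0.52916304 -0.30912413  0.062     ]
hL [ 0.6042 -0.1164  0.075 ]
hR [ 0.6452 -0.3399  0.075 ]
fL [ 0.4462 -0.1418  0.055 ]
fR [ 0.489  -0.3848  0.055 ]
```

View pics/w1c.png

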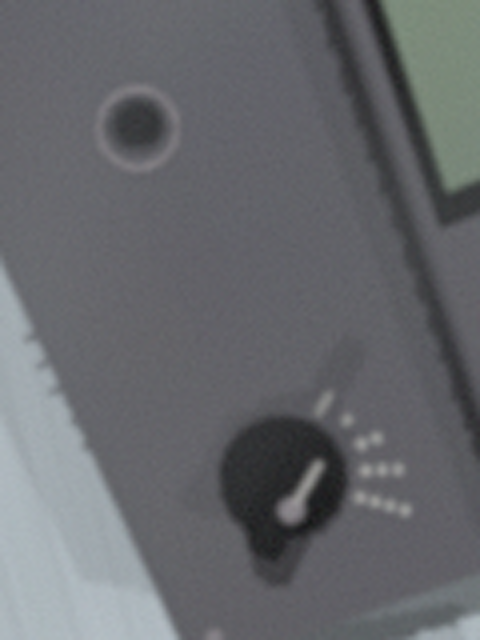

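```bash
python3 -m pendant '[[[0.5,5.4,-0.6],[0,0,-0.3],0],[[0.5,5.4,-0.6],[0,0,-0.3],0],[[0.5,5.4,-0.6],[0,0,-0.3],0],[[0.5,5.4,-0.6],[0,0,-0.3],0],[[0.5,5.4,-0.6],[0,0,-0.3],0],[[0.5,5.4,-0.6],[0,0,-0.3],0],[[0.5,4.5,-0.6],[0,0,-0.2],0],[[0,0,0],[0,0,0],0]]'
python3 - <<'E'
from h import *
c=shot('wrist'); save(c,'w2.png'); np.savez('/tmp/w2.npz',**load('wrist'))
o=c['obs'];print(o['clock'],o['position'],R.from_quat(o['ee_rot']).as_matrix().round(3).tolist(),o['joint_pos'].round(2))
E
```

```text
clock: 2.2
position: [0.5338, 0.1277, 0.2286]
ee_rot: [0.99, -0.143, -0.003, 0.003]
ft_force: [0.1, -1.2, -0.6]
grip_width: 1.001
2.2 [0.53384641 0.12768582 0.22864517] [[0.959, -0.283, -0.007], [-0.283, -0.959, -0.005], [-0.006, 0.007, -1.0]] [ 0.27  0.25 -0.68  1.66  0.17  1.3  -0.73]
```

View pics/w2.png

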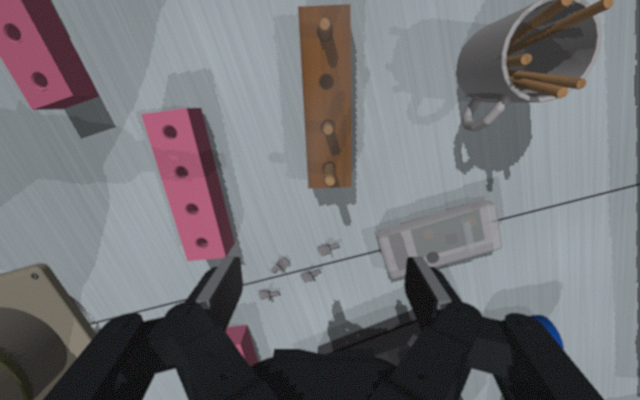

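The wrist view shows the brown stand with the long dowel nearest the gripper, top near (329,181), and the shorts at (327,128) and (323,22).

```bash
python3 - <<'E'
from h import *
c=load('w2'); save(c,'w2c.png',(290,100,370,200),6)
print(plane(c,[(329,181)],.093)[0],depth(c,[(329,181)])[0],proj(c,[[.543,.139,.093],[.545,.139,.0]]))
E
```

```text
[0.54125941 0.13895927 0.093     ] [0.54117628 0.13860473 0.09164636] [[330.76470758 180.45686139]
 [330.87754447 160.79507093]]
```

View pics/w2c.png

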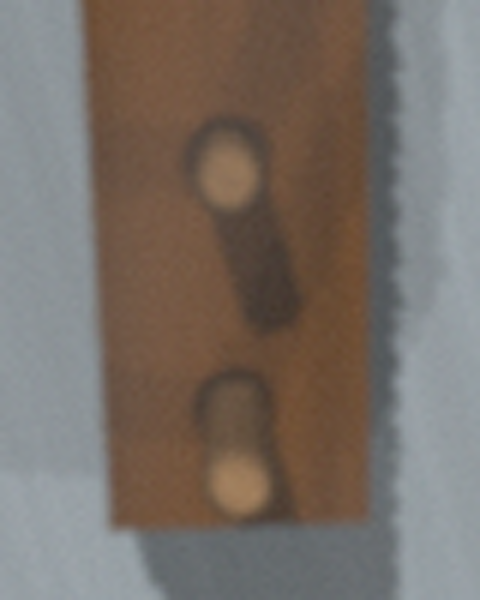

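```bash
python3 -m pendant '[[[0.8,1.1,-3.5],[0.3,-0.4,2],0],[[0,0,-4],[0,0,0],0],[[0,0,0],[0,0,0],0]]'
python3 - <<'E'
from h import *
c=shot('wrist'); save(c,'w3.png')
o=c['obs'];print(o['clock'],o['position'],R.from_quat(o['ee_rot']).as_matrix().round(3).tolist(),o['joint_pos'].round(2))
print(proj(c,[[.5417,.139,.093],[.5417,.139,.038]]))
E
```

```text
clock: 2.62
position: [0.5441, 0.1288, 0.1523]
ee_rot: [0.991, -0.132, 0.001, 0.002]
ft_force: [-0.6, -0.5, 0.8]
grip_width: 1.0
2.625 [0.54411514 0.12884844 0.15232852] [[0.965, -0.261, 0.001], [-0.261, -0.965, -0.005], [0.002, 0.004, -1.0]] [ 0.25  0.34 -0.67  1.73  0.23  1.16 -0.75]
[[316.92988564 215.057398  ]
 [318.10556504 191.82148747]]
```

View pics/w3.png

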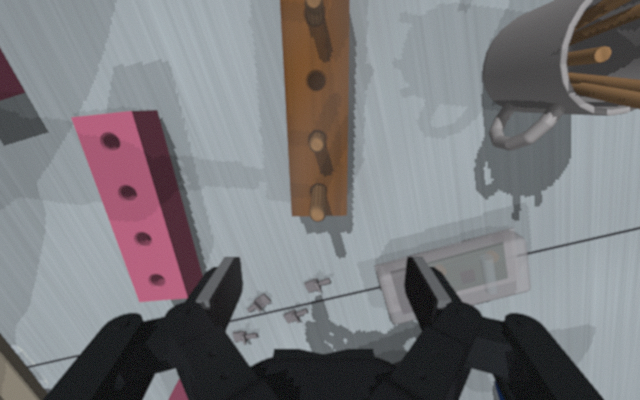

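```bash
python3 -m pendant '[[[-0.2,1.1,0],[0.2,0,1],0],[[0,0,0],[0,0,0],0],[[0,0,-3],[0,0,0],0],[[0,0,0],[0,0,0],0]]'
python3 - <<'E'
from h import *
o=manip.get_obs();print(o['clock'],o['position'],R.from_quat(o['ee_rot']).as_matrix().round(3).tolist(),o['ft_force'])
E
```

```text
clock: 3.18
position: [0.5461, 0.1406, 0.1298]
ee_rot: [0.992, -0.124, 0.006, -0.001]
ft_force: [-0.1, -0.1, -0.5]
grip_width: 0.999
3.175 [0.5461182  0.1405816  0.12982916] [[0.969, -0.245, 0.012], [-0.246, -0.969, 0.0], [0.012, -0.003, -1.0]] [-0.07804911 -0.09162684 -0.49555959]
```

```bash
python3 -m pendant '[[[-0.4,-0.1,-1.0],[0,0.7,0],0],[[0,0,0],[0,0,0],0]]'
python3 - <<'E'
from h import *
o=manip.get_obs();print(o['clock'],o['position'],R.from_quat(o['ee_rot']).as_matrix().round(3).tolist(),o['ft_force'],o['joint_velocities'].round(3))
c=shot('wrist'); save(c,'w4.png');print(proj(c,[[.542,.1395,.093],[.542,.1395,.038]]))
E
```

```text
clock: 3.42
position: [0.5429, 0.1398, 0.1216]
ee_rot: [0.992, -0.124, 0.001, -0.0]
ft_force: [-0.6, 0.2, 0.6]
grip_width: 1.0
3.425 [0.54291395 0.13977286 0.12160723] [[0.969, -0.246, 0.002], [-0.246, -0.969, 0.001], [0.002, -0.001, -1.0]] [-0.59768464  0.22726355  0.62460204] [-0.    -0.022 -0.01  -0.034 -0.005  0.004  0.003]
[[323.03410009 249.05151553]
 [322.97202518 215.5900742 ]]
```

View pics/w4.png

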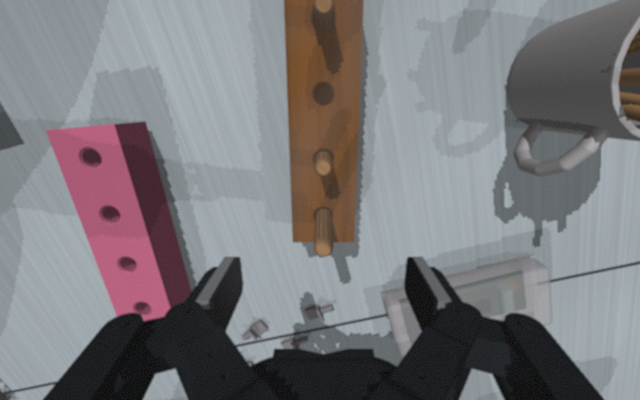

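The dowel top at (323,248) matches its predicted pixel (323,249), so I'm descending.

```bash
python3 -m pendant '[[[-0.1,0,-2],[0,0,0],0],[[0,0,-2],[0,0,0],0],[[0,0,0],[0,0,0],0]]'
python3 - <<'E'
from h import *
o=manip.get_obs();print(o['clock'],o['position'],R.from_quat(o['ee_rot']).as_matrix().round(3).tolist(),o['ft_force'],o['joint_velocities'].round(3))
E
```

```text
clock: 3.85
position: [0.5425, 0.14, 0.0801]
ee_rot: [0.992, -0.124, 0.002, -0.001]
ft_force: [-0.1, -0.4, 0.4]
grip_width: 1.001
3.85 [0.54246473 0.14001421 0.08011145] [[0.969, -0.246, 0.004], [-0.246, -0.969, 0.001], [0.004, -0.002, -1.0]] [-0.1238607  -0.39837557  0.42784501] [ 0.002 -0.015 -0.008 -0.017 -0.003  0.004  0.001]
```

```bash
python3 -m pendant '[[[0,0,0],[0,0.2,0],150],[[0,0,0],[0,0,0],200],[[0,0,0],[0,0,0],255],[[0,0,0],[0,0,0],255],[[0,0,0],[0,0,0],255],[[0,0,0],[0,0,0],255]]' 40
python3 - <<'E'
from h import *
c=shot('wrist'); save(c,'w5.png',(200,200,450,400),3)
o=manip.get_obs();print(o['clock'],o['position'],R.from_quat(o['ee_rot']).as_matrix().round(3).tolist(),o['ft_force'],o['grip_width']*85)
E
```

```text
clock: 4.6
position: [0.5432, 0.1404, 0.0812]
ee_rot: [0.992, -0.124, 0.001, -0.001]
ft_force: [0.6, 0.3, -0.8]
grip_width: 0.12
4.65 [0.54324462 0.14037414 0.08127157] [[0.969, -0.246, 0.002], [-0.246, -0.969, 0.001], [0.001, -0.002, -1.0]] [ 0.54551264  0.06245774 -0.80192562] 10.897005272172835
```

View pics/w5.png

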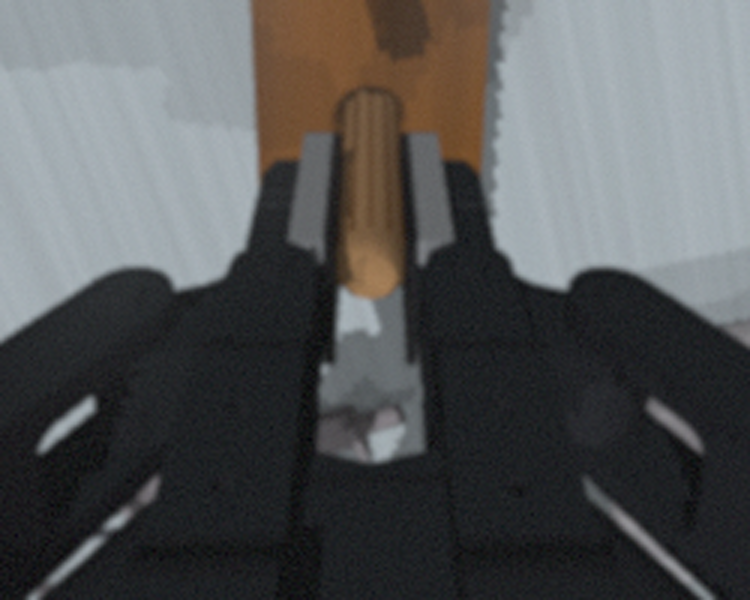

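```bash
python3 -m pendant '[[[0,0,1],[0,0,0],255],[[0,0,2],[0,0,0],255],[[0,0,3],[0,0,0],255],[[0,0,4],[0,0,0],255],[[0,0,2],[0,0,0],255],[[0,0,0],[0,0,0],255]]'
python3 - <<'E'
from h import *
c=shot('wrist'); save(c,'w6.png')
o=manip.get_obs();print(o['clock'],o['position'],R.from_quat(o['ee_rot']).as_matrix().round(3).tolist(),o['ft_force'],o['grip_width']*85)
E
```

```text
clock: 5.4
position: [0.5433, 0.1412, 0.2116]
ee_rot: [0.992, -0.123, 0.003, -0.002]
ft_force: [-0.6, 0.5, -0.5]
grip_width: 0.127
5.45 [0.542962   0.14108216 0.21062249] [[0.97, -0.244, 0.005], [-0.244, -0.97, 0.002], [0.004, -0.003, -1.0]] [-0.16910861 -0.79648891 -0.51848871] 10.728984797494954
```

View pics/w6.png

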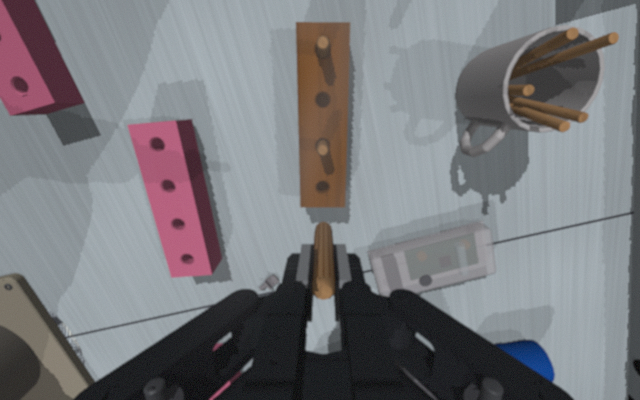

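```bash
python3 -m pendant '[[[-0.6,-5.5,0],[0,0,0],255],[[-0.6,-5.5,0],[0,0,0],255],[[-0.6,-5.5,0],[0,0,0],255],[[-0.6,-5.5,-0.5],[0,0,0],255],[[-0.6,-5.5,-0.5],[0,0,0],255],[[-0.4,-4,-0.5],[0,0,0],255],[[0,0,0],[0,0,0],255],[[0,0,0],[0,0,0],255]]'
python3 - <<'E'
from h import *
c=shot('wrist'); save(c,'w7.png')
o=c['obs'];print(o['clock'],o['position'],R.from_quat(o['ee_rot']).as_matrix().round(3).tolist(),o['ft_force'],o['grip_width']*85)
T=R.from_quat(o['ee_rot']).as_matrix()
for dy in(-.003,0,.003):
  for z in(.062,-.013): print(dy,z,proj(c,[T@np.array([0,dy,z])+o['position']]))
print(proj(c,[[.508,-.189,.055]]))
E
```

```text
clock: 6.45
position: [0.5016, -0.1817, 0.1888]
ee_rot: [0.993, -0.122, -0.003, -0.003]
ft_force: [-0.5, 1.1, 0.3]
grip_width: 0.122
6.45 [ 0.50161106 -0.18170012  0.18876829] [[0.97, -0.242, -0.004], [-0.242, -0.97, 0.006], [-0.006, -0.005, -1.0]] [-0.53767839  1.06392522  0.34714863] 10.373477157961082
-0.003 0.062 [[324.29452463 222.09683191]]
-0.003 -0.013 [[324.83768199 285.47129125]]
0 0.062 [[324.2884361  225.98030948]]
0 -0.013 [[324.82436255 290.97653431]]
0.003 0.062 [[324.28240417 229.82725425]]
0.003 -0.013 [[324.81123354 296.40218928]]
[[333.14397566 201.83297419]]
```

View pics/w7.png

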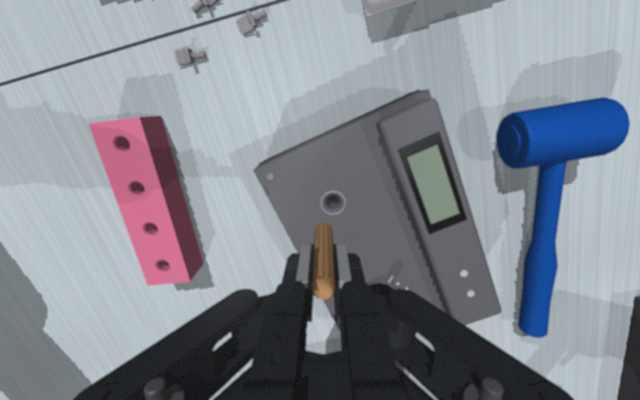

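```bash
python3 - <<'E'
from h import *
c=load('wrist'); save(c,'w7c.png',(290,185,360,310),5)
for p in [(332.5,202)]: print(plane(c,[p],.055))
E
```

```text
[[ 0.50736151 -0.18901635  0.055     ]]
```

View pics/w7c.png

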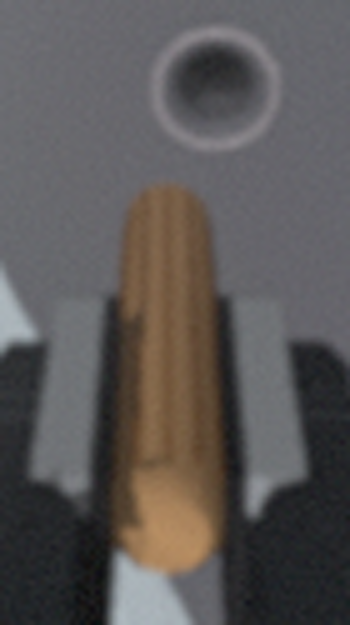

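```bash
python3 -m pendant '[[[0.6,-0.8,-2.5],[-0.3,-0.2,0],255],[[0,0,-2.5],[0,0,0],255],[[0,0,0],[0,0,0],255],[[0,0,0],[0,0,0],255]]'
python3 - <<'E'
from h import *
c=shot('wrist'); save(c,'w8.png',(270,170,380,310),4)
o=c['obs'];print(o['clock'],o['position'],R.from_quat(o['ee_rot']).as_matrix().round(3).tolist(),o['ft_force'],o['grip_width']*85)
T=R.from_quat(o['ee_rot']).as_matrix()
for z in(.062,-.013): print(z,proj(c,[T@np.array([-.0005,0,z])+o['position']]))
print(proj(c,[[.5076,-.1894,.055]]))
E
```

```text
clock: 7.0
position: [0.5093, -0.1853, 0.1389]
ee_rot: [0.993, -0.118, 0.0, -0.001]
ft_force: [-0.0, -1.3, 0.6]
grip_width: 0.124
7.0 [ 0.5093241  -0.18533085  0.13888686] [[0.972, -0.235, 0.001], [-0.235, -0.972, 0.001], [0.001, -0.001, -1.0]] [-1.85934187e-05 -1.30444678e+00  5.98181369e-01] 10.511314244335923
0.062 [[323.59612189 225.98900271]]
-0.013 [[323.76021246 290.98658249]]
[[323.2332734  220.03506566]]
```

View pics/w8.png

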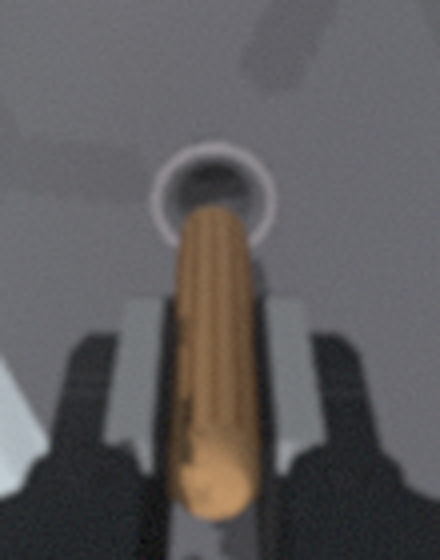

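```bash
python3 -m pendant '[[[-0.1,-0.4,-0.5],[0,0,0],255],[[0,0,-0.7],[0,0,0],255],[[0,0,0],[0,0,0],255],[[0,0,0],[0,0,0],255]]'
python3 - <<'E'
from h import *
c=shot('wrist'); save(c,'w9.png',(270,170,380,310),4)
o=c['obs'];print(o['clock'],o['position'],R.from_quat(o['ee_rot']).as_matrix().round(3).tolist(),o['ft_force'],o['grip_width']*85)
T=R.from_quat(o['ee_rot']).as_matrix()
for z in(.062,-.013): print(z,proj(c,[T@np.array([-.0005,0,z])+o['position']]))
print(proj(c,[[.5076,-.1894,.055]]))
E
```

```text
clock: 7.55
position: [0.5089, -0.1898, 0.1277]
ee_rot: [0.993, -0.118, 0.001, -0.0]
ft_force: [0.5, -0.1, -0.1]
grip_width: 0.124
7.55 [ 0.50888566 -0.18982984  0.12767103] [[0.972, -0.235, 0.003], [-0.235, -0.972, -0.0], [0.003, -0.0, -1.0]] [ 0.52405271 -0.09980738 -0.08196327] 10.577782954150097
0.062 [[323.59748244 225.98858414]]
-0.013 [[323.76232395 290.98517073]]
[[322.17425088 220.15651107]]
```

View pics/w9.png

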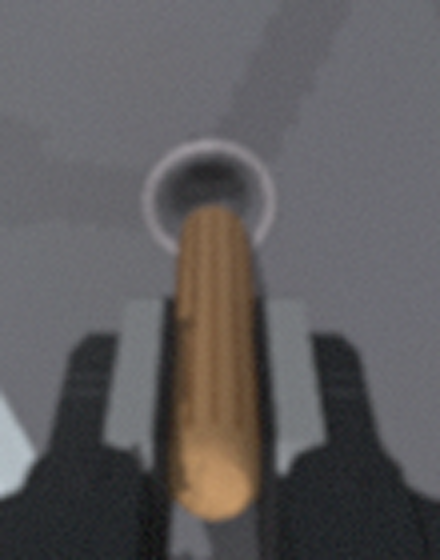

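```bash
python3 -m pendant '[[[-0.1,0,-0.6],[0,0.1,0],255],[[0,0,-0.6],[0,0,0],255],[[0,0,-0.3],[0,0,0],255],[[0,0,0],[0,0,0],255]]'
python3 - <<'E'
from h import *
c=shot('wrist'); save(c,'w10.png',(270,170,380,310),4)
o=c['obs'];print(o['clock'],o['position'],R.from_quat(o['ee_rot']).as_matrix().round(3).tolist(),o['ft_force'],o['torque'],o['grip_width']*85)
E
```

```text
clock: 8.1
position: [0.5078, -0.1895, 0.1115]
ee_rot: [0.993, -0.118, 0.0, -0.0]
ft_force: [0.6, 1.5, -0.9]
grip_width: 0.123
8.1 [ 0.50784085 -0.18945385  0.11148545] [[0.972, -0.235, 0.001], [-0.235, -0.972, 0.0], [0.001, -0.0, -1.0]] [ 0.55338192  1.45155895 -0.89944578] [ 0.02100364 -0.02102503 -0.00982952] 10.463343751656854
```

View pics/w10.png

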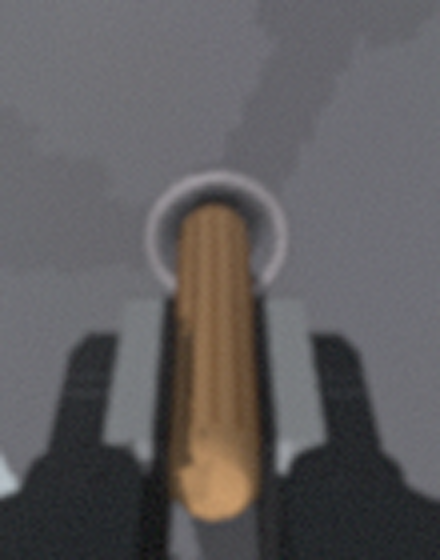

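The dowel's lower end is now in the port, centred in the ring at about (324,226), and the forces are small. I'll lower it home.

```bash
python3 -m pendant '[[[0.05,0,-0.8],[0,0,0],255],[[0,0,-0.8],[0,0,0],255],[[0,0,-0.5],[0,0,0],255],[[0,0,0],[0,0,0],255]]'
python3 - <<'E'
from h import *
o=manip.get_obs();print(o['position'],R.from_quat(o['ee_rot']).as_matrix().round(3).tolist(),o['ft_force'],o['torque'],o['grip_width']*85)
E
```

```text
clock: 8.65
position: [0.5082, -0.1895, 0.0889]
ee_rot: [0.993, -0.118, 0.0, -0.0]
ft_force: [-0.0, -0.1, 0.2]
grip_width: 0.125
[ 0.50816749 -0.18954382  0.08889205] [[0.972, -0.235, 0.001], [-0.235, -0.972, 0.0], [0.0, -0.0, -1.0]] [-0.03990523 -0.08671083  0.23823633] [ 0.03633918 -0.01086241 -0.029247  ] 10.594711402427457
```

```bash
python3 -m pendant '[[[0,0,-0.3],[0,0,0],255],[[0,0,-0.2],[0,0,0],255],[[0,0,0],[0,0,0],255]]'; python3 -m pendant '[[[0,0,-0.2],[0,0,0],255],[[0,0,0],[0,0,0],255]]'

```

```text
clock: 9.02
position: [0.5084, -0.1896, 0.0838]
ee_rot: [0.993, -0.118, 0.0, -0.0]
ft_force: [-0.2, 0.1, -0.4]
grip_width: 0.126
clock: 9.28
position: [0.509, -0.1897, 0.0831]
ee_rot: [0.993, -0.118, 0.001, 0.0]
ft_force: [-1.3, 0.8, -0.7]
grip_width: 0.127
```

```bash
python3 -m pendant '[[[-0.05,0,-0.2],[0,0,0],255],[[0,0,-0.1],[0,0,0],255]]'

```

```text
clock: 9.52
position: [0.5096, -0.1897, 0.0828]
ee_rot: [0.993, -0.118, 0.002, 0.001]
ft_force: [-6.3, 2.4, 12.7]
grip_width: 0.125
```

```bash
python3 -m pendant '[[[0,0,0],[0,0,0],210],[[0,0,0],[0,0,0],170],[[0,0,0],[0,0,0],170],[[0,0,0],[0,0,0],170]]'
python3 - <<'E'
from h import *
c=shot('wrist'); save(c,'w11.png',(220,170,430,330),3)
o=c['obs'];print(o['clock'],o['position'],o['ft_force'],o['grip_width']*85)
E
```

```text
clock: 10.02
position: [0.5096, -0.19, 0.0826]
ee_rot: [0.993, -0.118, 0.002, 0.001]
ft_force: [-0.3, 0.5, 0.5]
grip_width: 0.336
10.025 [ 0.50958629 -0.18996606  0.08261243] [-0.26556185  0.50848631  0.46316378] 28.547750025094672
```

View pics/w11.png

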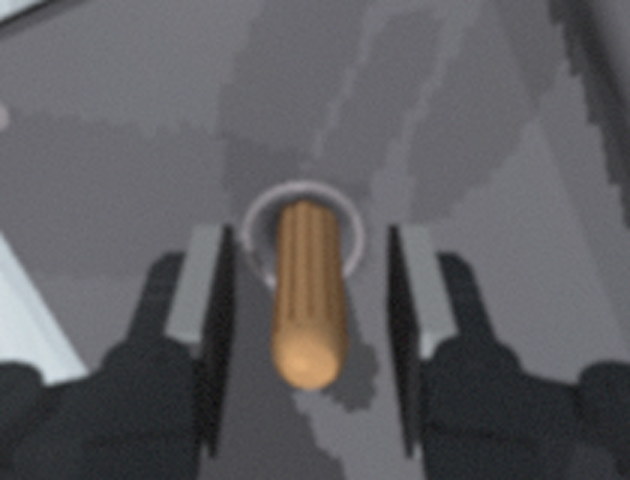

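```bash
python3 -m pendant '[[[0,0,1],[0,0,0],170],[[0,0,3],[0,0,0],170],[[0,0,4],[0,0,0],170],[[0,0,4],[0,0,0],170],[[0,0,0],[0,0,0],170]]'
python3 - <<'E'
from h import *
c=shot('wrist'); save(c,'w12.png',(220,130,430,290),3)
o=c['obs'];print(o['clock'],o['position'],o['ft_force'],o['grip_width']*85)
print(proj(c,[[.5076,-.1894,.095],[.5076,-.1894,.055]]))
s=shot('scene'); save(s,'s12.png',(200,130,320,240),6); print(proj(s,[[.5076,-.1894,.095],[.5076,-.1894,.055]]))
E
```

```text
clock: 10.7
position: [0.5093, -0.1894, 0.2087]
ee_rot: [0.993, -0.118, 0.003, 0.001]
ft_force: [-1.0, -0.1, -0.3]
grip_width: 0.336
10.7 [ 0.50928967 -0.18942077  0.20873307] [-1.01845641 -0.07678579 -0.31734934] 28.551489828625726
[[321.53009236 202.76996917]
 [321.54132025 189.95916594]]
[[281.26809709 176.6217034 ]
 [282.13745233 188.46507808]]
```

View pics/w12.png

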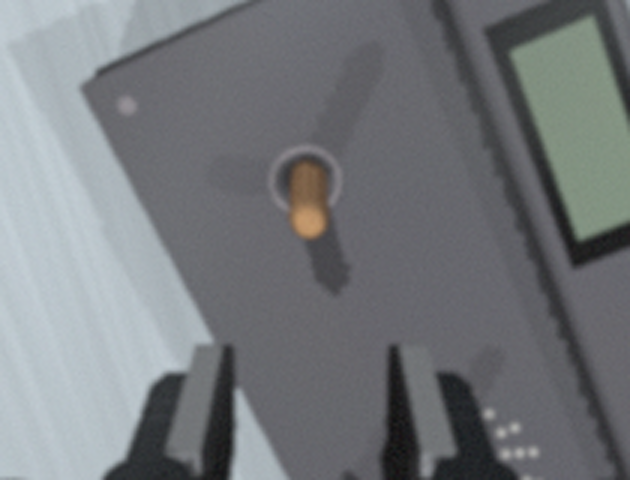

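View pics/s12.png

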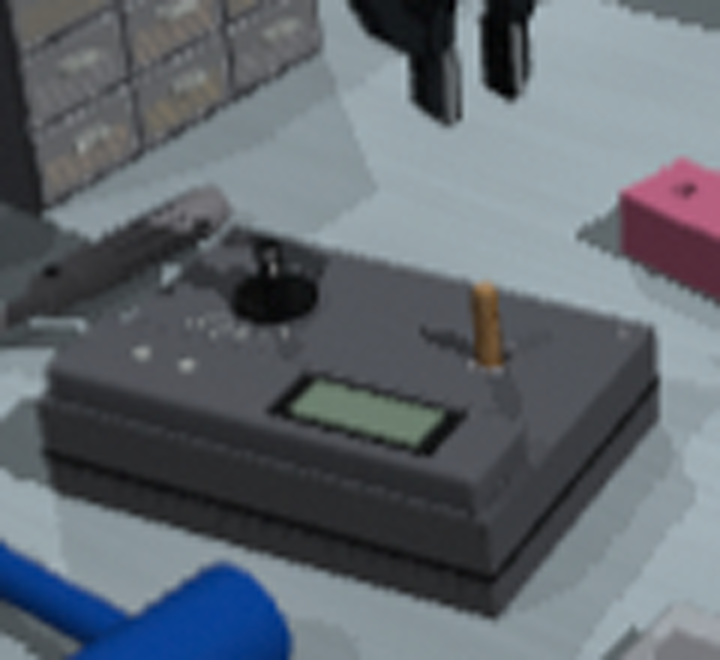

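The dowel stands upright and fully home: its top is at wrist (323,203) against a predicted (321.5,203), and the exposed length in the scene view is 12 px, which is 40 mm. Next is the dial.

```bash
python3 -m pendant '[[[0.6,-4,-0.4],[0,0,-8.7],90],[[0.6,-4,-0.4],[0,0,-8.7],90],[[0.7,-4,-0.4],[0,0,-8.6],90],[[0,0,0],[0,0,0],90],[[0,0,0],[0,0,0],90]]'
python3 - <<'E'
from h import *
c=shot('wrist'); save(c,'w13.png',(240,150,400,270),5)
o=c['obs'];print(o['clock'],o['position'],R.from_quat(o['ee_rot']).as_matrix().round(3).tolist(),o['grip_width']*85,o['joint_pos'].round(2))
print(proj(c,[[.529,-.309,.062],[.529,-.309,.083],[.529+.019*np.cos(.876),-.309+.019*np.sin(.876),.083]]))
E
```

```text
clock: 11.42
position: [0.5244, -0.3103, 0.1867]
ee_rot: [0.939, -0.344, -0.004, -0.001]
ft_force: [-0.0, 0.3, -0.3]
grip_width: 0.646
11.425 [ 0.52439654 -0.31033444  0.18666124] [[0.764, -0.646, -0.008], [-0.646, -0.764, 0.005], [-0.009, 0.002, -1.0]] 54.95095295402594 [ 0.75  0.37 -0.36  1.56  0.13  1.25 -0.34]
[[327.82998435 193.94364728]
 [327.99145766 201.32715245]
 [327.96000886 179.54068347]]
```

View pics/w13.png

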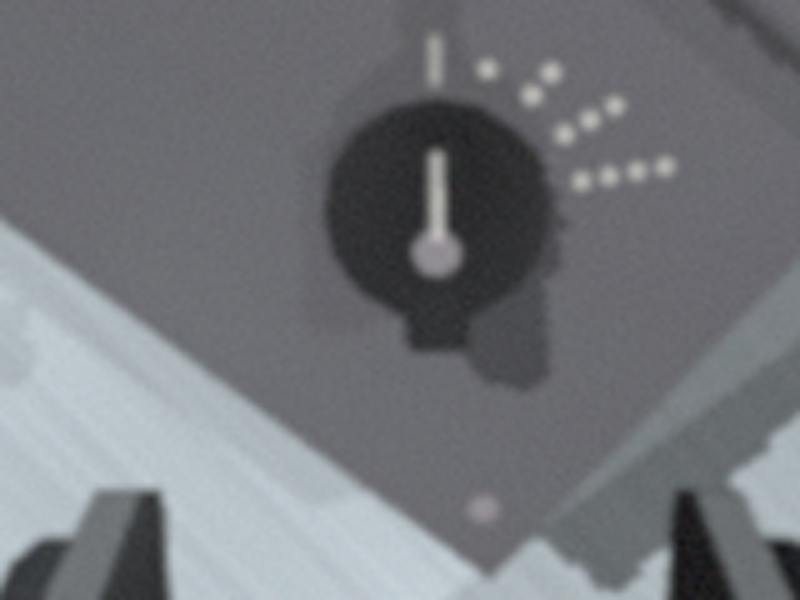

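```bash
python3 -m pendant '[[[0.4,0.1,-3],[-0.3,-0.4,0],120],[[0,0,-3],[0,0,0],120],[[0,0,0],[0,0,0],120],[[0,0,0],[0,0,0],120]]'
python3 - <<'E'
from h import *
c=shot('wrist'); save(c,'w14.png',(240,150,400,270),5)
o=c['obs'];print(o['clock'],o['position'],R.from_quat(o['ee_rot']).as_matrix().round(3).tolist(),o['grip_width']*85,o['joint_pos'].round(2))
print(proj(c,[[.5286,-.309,.062],[.5286,-.309,.083],[.5286,-.309,.055]]),proj(c,[o['position']]))
E
```

```text
clock: 11.98
position: [0.529, -0.3062, 0.1268]
ee_rot: [0.94, -0.341, 0.0, 0.0]
ft_force: [1.2, 0.4, 0.9]
grip_width: 0.529
11.975 [ 0.52904624 -0.30619564  0.12681258] [[0.768, -0.641, 0.001], [-0.641, -0.768, -0.001], [0.001, 0.0, -1.0]] 44.95832574783429 [ 0.74  0.42 -0.36  1.63  0.16  1.12 -0.36]
[[325.77887666 227.06152771]
 [326.09105219 240.08940082]
 [325.68774159 223.25833295]] [[324.17347857 274.60523659]]
```

View pics/w14.png

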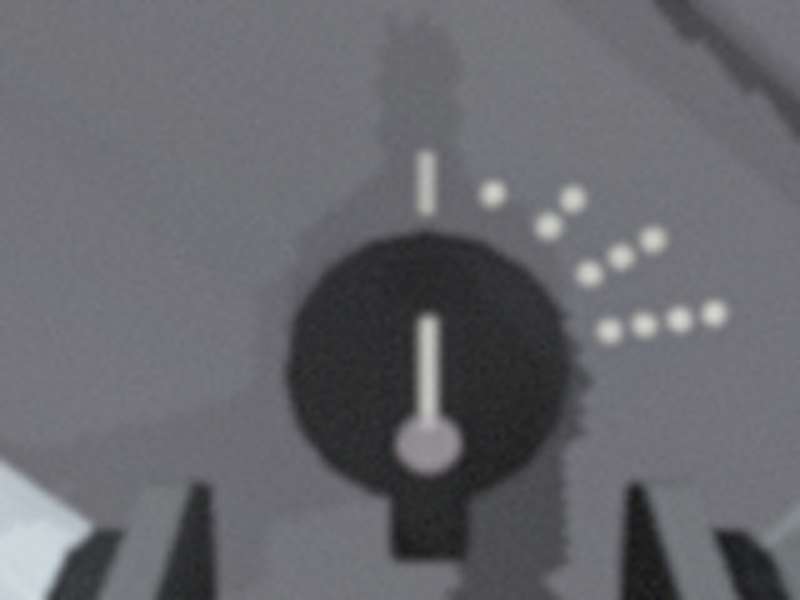

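```bash
python3 -m pendant '[[[-0.05,-0.2,-2.2],[0,0,0],120],[[0,0,-2],[0,0,0],120],[[0,0,0],[0,0,0],120],[[0,0,0],[0,0,0],120]]'
python3 - <<'E'
from h import *
o=manip.get_obs();print(o['clock'],o['position'],R.from_quat(o['ee_rot']).as_matrix().round(3).tolist(),o['ft_force'],o['grip_width']*85)
E
```

```text
clock: 12.52
position: [0.5305, -0.3089, 0.0878]
ee_rot: [0.94, -0.341, 0.003, 0.001]
ft_force: [-0.4, 0.6, 0.5]
grip_width: 0.532
12.525 [ 0.53051358 -0.30885292  0.08775636] [[0.768, -0.64, 0.006], [-0.64, -0.768, -0.004], [0.007, -0.0, -1.0]] [-0.38226312  0.56922518  0.45124139] 45.209361558179594
```

```bash
python3 -m pendant '[[[-0.2,0.05,-0.5],[0.2,0.35,0],120],[[0,0,0],[0,0,0],120],[[0,0,0],[0,0,0],120]]'
python3 - <<'E'
from h import *
o=manip.get_obs();print(o['clock'],o['position'],R.from_quat(o['ee_rot']).as_matrix().round(3).tolist(),o['ft_force'],o['grip_width']*85)
E
```

```text
clock: 12.9
position: [0.5291, -0.3086, 0.0839]
ee_rot: [0.94, -0.34, 0.001, 0.0]
ft_force: [-0.0, 0.6, -0.1]
grip_width: 0.53
12.9 [ 0.52906626 -0.30858142  0.0838521 ] [[0.768, -0.64, 0.001], [-0.64, -0.768, -0.001], [0.001, 0.001, -1.0]] [-0.04336073  0.59644647 -0.05955089] 45.01508262605489
```

```bash
python3 -m pendant '[[[-0.05,0,-0.1],[0,0,0],180],[[0,0,0],[0,0,0],220],[[0,0,0],[0,0,0],255],[[0,0,0],[0,0,0],255],[[0,0,0],[0,0,0],255]]' 80
python3 - <<'E'
from h import *
c=shot('wrist'); save(c,'w15.png',(200,180,440,360),3)
o=c['obs'];print(o['clock'],o['position'],R.from_quat(o['ee_rot']).as_matrix().round(3).tolist(),o['ft_force'],o['torque'],o['grip_width']*85)
E
```

```text
clock: 13.52
position: [0.5288, -0.3087, 0.0833]
ee_rot: [0.94, -0.34, 0.001, 0.001]
ft_force: [-0.3, -1.3, 0.5]
grip_width: 0.106
13.525 [ 0.52878762 -0.30874631  0.08330285] [[0.768, -0.64, 0.001], [-0.64, -0.768, -0.002], [0.002, 0.001, -1.0]] [-0.32250351 -1.32713181  0.48354727] [-0.04640812  0.01319078  0.07774669] 8.970040374341265
```

View pics/w15.png

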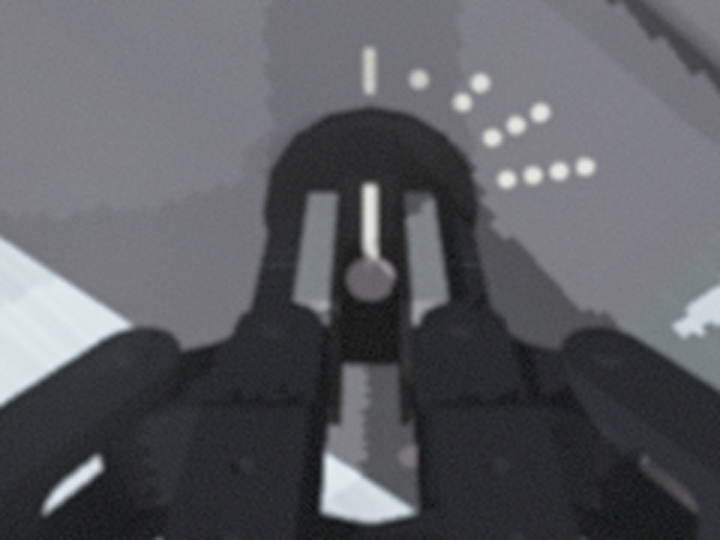

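```bash
python3 -m pendant '[[[0,0,0],[0,0,-6],255],[[0,0,0],[0,0,-6],255],[[0,0,0],[0,0,-6],255],[[0,0,0],[0,0,-6],255],[[0,0,0],[0,0,0],255]]'
python3 - <<'E'
from h import *
c=shot('wrist'); save(c,'w16.png',(200,180,440,360),3)
o=c['obs'];M=R.from_quat(o['ee_rot']).as_matrix();print(o['clock'],o['position'],np.degrees(np.arctan2(M[1,0],M[0,0])),M[:,2].round(3),o['ft_force'],o['torque'],o['grip_width']*85,o['joint_pos'].round(2))
E
```

```text
clock: 14.2
position: [0.5284, -0.3082, 0.0833]
ee_rot: [0.846, -0.533, 0.0, 0.001]
ft_force: [0.6, 0.0, 0.9]
grip_width: 0.109
14.2 [ 0.5283621  -0.30817975  0.08327855] -64.45819103088806 [-0.001 -0.001 -1.   ] [0.56372543 0.00226271 0.90060981] [-0.09650489 -0.00280653  0.10166451] 9.244712671907294 [ 0.67  0.46 -0.27  1.66  0.14  1.04 -0.77]
```

View pics/w16.png

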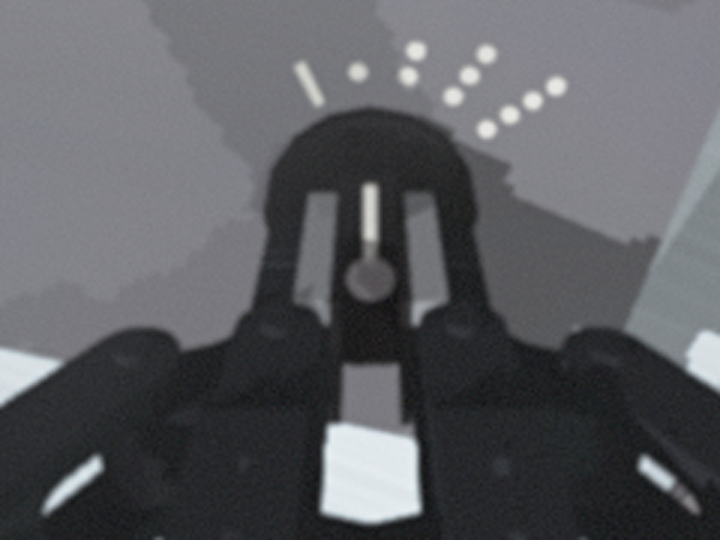

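The pointer is following the gripper and now sits between one and two dots, at (357,72) and (410,65) in the crop. I'll continue.

```bash
python3 -m pendant '[[[0,-0.03,0],[0,0,-6],255],[[0,0,0],[0,0,-6],255],[[0,0,0],[0,0,-6],255],[[0,0,0],[0,0,-6],255],[[0,0,0],[0,0,-6],255],[[0,0,0],[0,0,-4],255],[[0,0,0],[0,0,0],255]]'
python3 - <<'E'
from h import *
c=shot('wrist'); save(c,'w17.png',(200,180,440,360),3)
o=c['obs'];M=R.from_quat(o['ee_rot']).as_matrix();print(o['clock'],o['position'],np.degrees(np.arctan2(M[1,0],M[0,0])),M[:,2].round(3),o['ft_force'],o['torque'],o['grip_width']*85,o['joint_pos'].round(2))
E
```

```text
clock: 15.12
position: [0.5282, -0.3072, 0.0833]
ee_rot: [-0.654, 0.757, 0.001, -0.0]
ft_force: [-1.6, -1.2, -0.1]
grip_width: 0.107
15.125 [ 0.52822139 -0.30719738  0.08329094] -98.33601639178666 [-0.001  0.002 -1.   ] [-1.61286763 -1.19794487 -0.05173186] [-0.09989572  0.04684667  0.0521896 ] 9.079812100474706 [ 0.59  0.45 -0.17  1.67  0.08  1.03 -1.32]
```

View pics/w17.png

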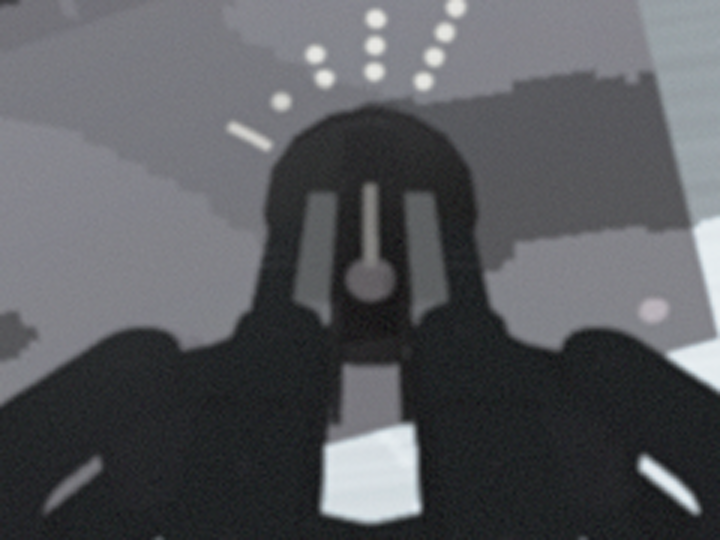

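The pointer aims almost at the three dots, which are at (375,19–72) in the crop with the pointer at 370. I'll turn it the last 1.7°.

```bash
python3 -m pendant '[[[0,-0.05,0],[0,0,-2],255],[[0,0,0],[0,0,0],255],[[0,0,0],[0,0,0],255],[[0,0,0],[0,0,0],255]]'
python3 - <<'E'
from h import *
c=shot('wrist'); save(c,'w18.png',(200,180,440,360),3)
o=c['obs'];M=R.from_quat(o['ee_rot']).as_matrix();print(o['clock'],o['position'],np.degrees(np.arctan2(M[1,0],M[0,0])),M[:,2].round(3),o['ft_force'],o['torque'],o['grip_width']*85,o['joint_velocities'].round(3))
s=shot('scene'); save(s,'s18.png',(200,90,450,300),3)
E
```

```text
clock: 15.68
position: [0.5283, -0.3072, 0.0833]
ee_rot: [-0.642, 0.767, 0.001, 0.0]
ft_force: [0.0, 1.2, 1.8]
grip_width: 0.109
15.675 [ 0.52825083 -0.30720604  0.08330363] -100.1696618691637 [-0.001  0.002 -1.   ] [0.03916119 1.19220635 1.82678462] [0.21843925 0.16881408 0.16376422] 9.2760179096746 [-0.001  0.     0.     0.001  0.002  0.001  0.004]
```

View pics/w18.png

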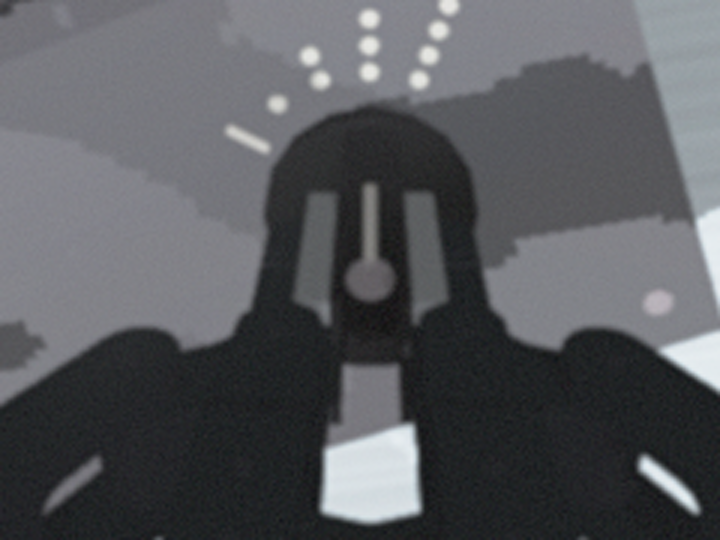

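View pics/s18.png

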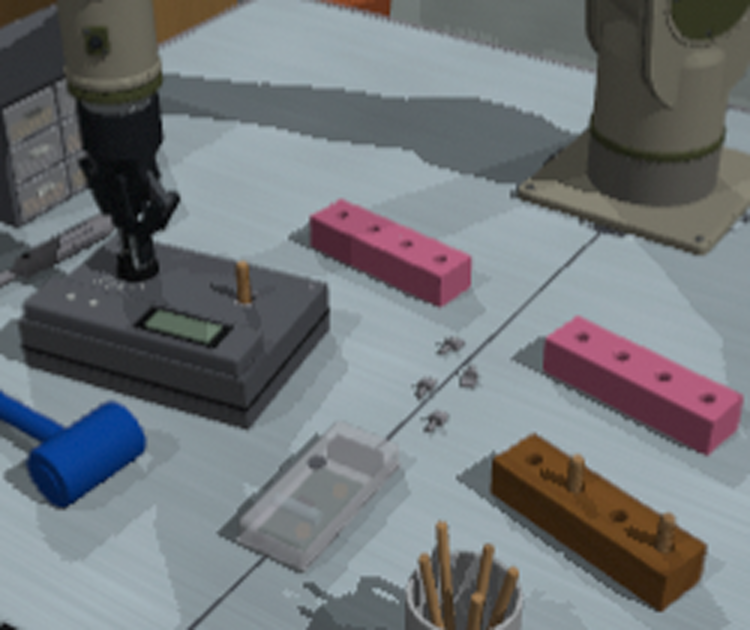

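The pointer (370) lines up with the three dots (369). The dowel stands in the port, and both short dowels are still in the stand. Handing in while holding the dial.

```bash
python3 -c "
from workcell import manip
print(manip.hand_in())"
```

```text
the job is handed in; nothing more can be done
None
```

I lifted the long dowel out of the brown stand, seated it in the meter's sample port and let go of it. I then turned the dial clockwise to the third click and handed the job in at about 15.7 s, still gripping the dial.

- **Dowel:** It met the bottom of the port with about 13 N at the height expected for fully home. After I let go it stood upright, with about 40 mm showing above the deck in the scene camera.
- **Dial:** The gripper turned 60.4° (1.05 rad). The last wrist picture shows the pointer in line with the three dots to within a pixel. I saw no slip in the grip.
- **Rest of the table:** Both short dowels are still in the stand. The bystanders in the last scene picture looked undisturbed, though that crop does not show everything on the table.
- **Disagreements:** In the first pictures the scene and top cameras differed by about 5 mm in x, so I placed the tool from wrist-camera views. At the dial the tool ended about 1.5 mm off my estimate of the axis, with side forces under 2 N.

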